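# Slide a test plate under a held spring clip

### The job

Load the aluminium test plate on the yellow load cell fixture: hold the spring clip's blue tail plate down with one fingertip so that its steel jaw lifts, and keep it held down while the other fingertip pushes the plate, by its orange back lip, under the jaw until its nose is right against the red end stop. Then let the clip go so that its jaw clamps the plate, and move clear. Only press and push: never lift the plate, and leave the green weight, torque wrench, brass level and mallet where they are.

Things in the scene. Friction and masses are not known exactly. Their poses are not given: they have to be found in the camera images.
- fixture: yellow load cell fixture on a slotted rail 360 x 100 mm, fixed to the cart. Origin on the cart surface; x = direction in which the plate is pushed, y to its left, z up. Flat bed 50 mm above the cart, x = -110 to +74 mm, centred on y = +29 mm, between guide strips 42 mm apart, 5 mm high. Two clip bearings at x = 0 and +62, y = -4 mm, to 70 mm above the cart. Locked cam lever at x = +100 to +212 mm, to 71 mm.
- end_stop (a point): on the bed at the foot of the red end stop's near face, the face the plate's nose must meet: x = +60, y = +29, z = 50 mm in the fixture's frame. The stop is 10 mm high.
- test_plate: loose aluminium plate 80 (x) x 40 (y) x 6 mm, about 90 g, lying on the bed between the guides. Origin: centre of its underside; x points from its back lip to its nose, along the fixture's x; nose at x = +40 mm. At the start the nose is 4 to 20 mm short of the jaw. Home, its origin is at x = +20, y = +29, z = 50 mm in the fixture's frame.
- plate_lip (a point): top of the back face of the plate's orange upright lip, in the middle: x = -40, y = 0, z = 26 mm in the plate's frame. The lip spans the plate's 40 mm width and is 6 mm thick. Pushed in the +x direction from behind.
- clip (a joint): rocking spring clip, rad; hinge along the fixture's x at y = -4, z = 64.5 mm. 0 = at rest: jaw 1.5 mm above the bed, the plate cannot enter. Grows as the blue tail is pressed; 0.42 = hard stop, jaw 13 mm up. Hold it at 0.3 or more while pushing. Let go, it springs back; on the plate it rests at about 0.14. Takes about 4 N to start, 7 N at the stop.
- clip_tail (a point): on top of the blue tail plate (90 x 42 mm, 3 mm thick), at x = -60, y = -35 mm in the fixture's frame; tail spans x = -105 to -15, y = -9 to -51 mm. Height 73 mm above the cart at rest (sloping up from the hinge 0.2 rad), 60 mm at the hard stop. May be pressed anywhere along x; a fingertip slides along it. A second fingertip 62 mm to its +y, at equal height, meets the lip's middle and clears the rest.
- clip_jaw (a point): centre of the underside of the clip's steel jaw, 18 mm long (fixture x = +30 to +48 mm), 14 mm wide; moves with the clip
- weight: bystander: green cast-iron grip-handle weight, 75 x 150 mm, 79 mm high, 5 kg; origin under its centre
- torque_wrench: bystander: dark blued steel torque wrench lying along its x, 370 mm long, 38 mm high; origin on the cart under its shaft, 200 mm from the handle's end
- level: bystander: brass bubble level, 130 x 24 mm, 26 mm high; origin under its centre
- mallet: bystander: mallet with a red nylon head and wooden handle, 260 mm long, lying along its x with its handle to -x; origin under it
Not all that is in view belongs to the job. Several things have the shape of the test_plate; the one meant has the colours described above.

How it is judged:
On the way, in this order (a step that is already met when the one before it is completed fails the run):
1. a fingertip holds the clip open while the plate is still out in front of the jaw (value of joint clip above 0.24 rad and contact force between the fingers and fixture above 1 N and x of test_plate in the frame of fixture below -0.009 m), for 0.1 s.
2. the plate is against the end stop while a fingertip still holds the clip open (value of joint clip above 0.24 rad and contact force between the fingers and fixture above 1 N and x of test_plate in the frame of fixture above 0.016 m), for 0.1 s.
At the end, for the whole second after the job is handed in: The plate lies flat on the bed with its nose within 4 mm of the end stop, at rest, and the released clip's jaw rests on it (joint clip between 0.10 and 0.20 rad) (x of test_plate in the frame of fixture above 0.016 m and z of test_plate in the frame of fixture between 0.047 and 0.053 m and angle between the x axis of test_plate and the x axis of fixture, either way round below 0.08 rad and angle between test_plate's own z axis and vertical below 0.06 rad and value of joint clip between 0.1 and 0.2 rad and linear speed of test_plate below 0.01 m/s); the robot touches nothing.
It fails at once if the plate is lifted more than 8 mm off the bed or tipped (z of test_plate in the frame of fixture above 0.058 m or angle between test_plate's own z axis and vertical above 0.25 rad).
It fails at once if the clip is let down on the plate before the plate is home (x of test_plate in the frame of fixture between -0.005 and 0.015 m and value of joint clip below 0.172 rad).
It fails at once if a bystander is moved more than 15 mm (distance of any of weight, torque_wrench, level, mallet from where it was at the start of the episode above 0.015 m).
It also fails if it takes over 43 s, if anything falls off the work surface, if the arm or the gripper's body presses on something with over 40 N, if the wrist force passes 120 N, or if a joint passes its speed limit or range.

### The arm

A 7-joint arm with a two-finger parallel gripper is mounted at the origin on the work surface. World frame = base frame: x ahead of the robot, y to its left, z up, the work surface at z = 0. Lengths are in m, angles in rad, forces in N, time in s.
With the tool pointing down it reaches from about 0.425 to 0.825 m from the base axis. Payload 3.6 kg.
Tool frame: the origin (TCP) lies where the fingers leave the gripper's body, on its centre line; the fingertips stand 73 mm ahead of it and the grasp point (between the pads) lies 54 mm ahead of it; x points along the fingers, y is the direction in which the jaws open and shut, and the axes are right-handed (so a half turn about x gives the same grasp; the last joint's range is limited). The gripper opens to 85 mm and grips with 20 to 120 N. Pads are 22 mm wide; open, the fingers measure 114 mm over their backs; the gripper's body (76 mm by 85 mm) begins 54 mm behind the grasp point. The pads swing forward as they close: fully open they stand 13 mm farther back than shut.
Start: joints at [-1.157, 0.615, -0.013, 1.423, 0.008, 1.103, -0.04], TCP at [0.277, 0.588, 0.304] pointing down, gripper open.
Joint ranges: [-3.12, 3.12], [-0.3, 2.06], [-1.34, 1.32], [0.26, 2.42], [-1.36, 4.5], [0.01, 1.98], [-2.84, 2.84]. Speed limits (rad/s): [2.79, 2.79, 3.14, 3.14, 3.14, 3.14, 3.14].

### API

Orientations are given as a unit quaternion [x, y, z, w].
In Python, from station import arm, snapshot, camera_info, ticket gives the robot as it stands. Calls block until the motion is done:
- arm.movep(position, orientation): joint-space move of the TCP to a pose.
- arm.line_to(position, velocity=0.15, ori=None): straight line of the TCP; ori=None keeps the orientation; velocity is the mean speed in m/s.
- arm.move_j(angles): joint-space move.
- arm.move_gripper(opening, effort=None): opening from 0.0 (shut) to 1.0 (fully open); effort is the grip in N (None keeps the last); returns when the fingers have stopped.
- arm.pause(seconds).
- arm.ik(position, orientation): joint angles nearest the present ones, or None.
- snapshot(name): name is "scene" or "top"; returns the picture (420x560x3 uint8, blue, green, red); there is no depth.
- camera_info(name): a dict with "fx", "fy", "cx", "cy" (pixels), "R" (3x3) and "t" (3): a world point X has camera coordinates R X + t. Camera axes: x right, y down, z forward; pixel columns grow to the right and rows downward; lengths in m; the calibration is good to about 2 mm. A picture is of the moment at which its call begins. camera_info takes no time and is no camera call.
A pose or a line that the arm cannot do raises arm.MotionError and nothing moves.
- ticket.finish_job(): hands the job in, once; it reports no verdict.
Readings, each from a call of its own:
- arm.read_time(): time.
- arm.read_joint_positions(): joint angles.
- arm.read_dq(): joint speeds.
- arm.read_effort(): joint torques, N m.
- arm.read_tool_pos(): TCP position.
- arm.read_eef_rot(): TCP orientation.
- arm.read_ft_force(): force on the tool from outside, world axes, zero at the start.
- arm.read_wrist_torque(): the same for the moment, N m.
- arm.read_opening(): opening from 0.0 (shut) to 1.0 (fully open).
Only numpy, scipy, OpenCV 4.12 (cv2) and the standard library are available. Lean on these libraries where they do the work, as an engineer would, in place of code of your own. Each camera call takes 0.05 s, during which the arm holds its last target. There are 200 camera calls.

## Working session

There is one attempt and no reset: what is moved stays moved. The work goes in short steps, each a Python script; the robot and the scene stay as the last script left them, time stands still between calls to the robot, and variables do not carry over. Pictures are saved under pics/ and viewed, about 8 in all and at most 12, crops included, and the job is handed in when it is done.

```bash
mkdir -p pics; ls; python3 - <<'E'
from station import arm, snapshot, camera_info
import cv2,numpy as np
for n in("scene","top"):
    cv2.imwrite(f"pics/{n}0.png",snapshot(n)); c=camera_info(n); print(n,c["fx"],c["fy"],c["cx"],c["cy"],np.round(c["R"],4).tolist(),np.round(c["t"],4).tolist())
print(arm.read_time(),arm.read_tool_pos(),arm.read_eef_rot(),arm.read_opening())
E
```

```text
pics
scene 493.8614799867997 493.8614799867997 277.9739661851332 212.8985391219078 [[-0.3832, 0.9237, 0.0004], [0.7145, 0.2967, -0.6336], [-0.5853, -0.2425, -0.7737]] [0.1314, -0.3774, 1.673]
top 417.76659068329866 417.76659068329866 279.4407020086939 205.67326419311178 [[-0.0148, -0.9996, -0.0236], [-0.9913, 0.0177, -0.1308], [0.1312, 0.0214, -0.9911]] [0.1247, 0.5693, 1.1107]
0.1 [0.27652853 0.58768215 0.302853  ] [ 0.15342617  0.69024211 -0.15501083  0.68992599] 0.999033403291659
```

View pics/top0.png

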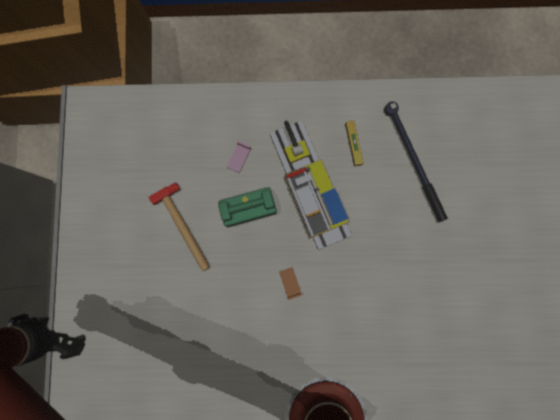

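View pics/scene0.png

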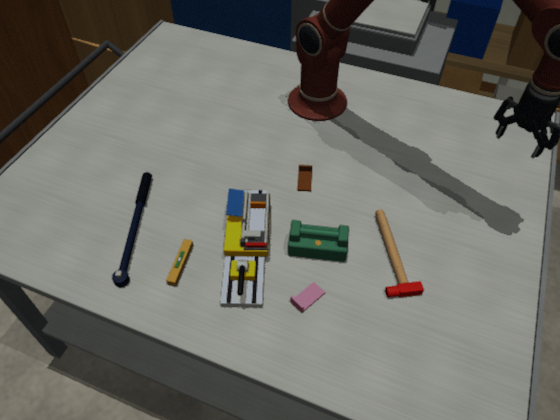

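The top view shows the fixture from about (335,240) near to (285,125) far. The tail is blue at (334,207) and the plate is around (305,195). The green weight is at (247,206), left of the fixture. I'll enlarge both views.

```bash
python3 - <<'E'
import cv2
a=cv2.imread("pics/top0.png")[110:260,250:370]; cv2.imwrite("pics/topc.png",cv2.resize(a,None,fx=4,fy=4,interpolation=cv2.INTER_CUBIC))
a=cv2.imread("pics/scene0.png")[180:310,210:290]; cv2.imwrite("pics/scc.png",cv2.resize(a,None,fx=4.5,fy=4.5,interpolation=cv2.INTER_CUBIC))
E
```

```text
(no output)
```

View pics/topc.png

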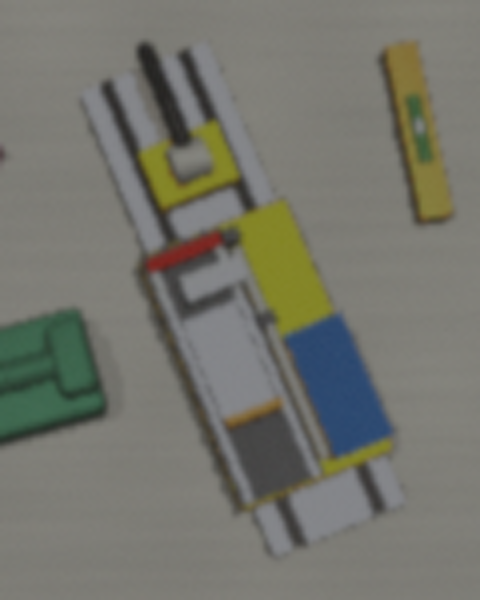

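View pics/scc.png

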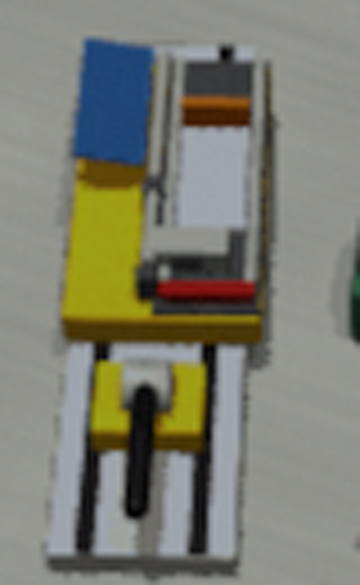

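```bash
cat > h.py <<'E'
import numpy as np
from station import arm, snapshot, camera_info, ticket
from scipy.optimize import least_squares
CI={n:camera_info(n) for n in("scene","top")}
def proj(n,X):
    c=CI[n]; p=np.asarray(X)@np.array(c["R"]).T+c["t"]
    return np.c_[c["fx"]*p[:,0]/p[:,2]+c["cx"],c["fy"]*p[:,1]/p[:,2]+c["cy"]]
def unproj(n,uv,z):
    c=CI[n];R=np.array(c["R"]);o=-R.T@c["t"]
    d=R.T@np.array([(uv[0]-c["cx"])/c["fx"],(uv[1]-c["cy"])/c["fy"],1]); return o+d*(z-o[2])/d[2]
def world(p,X):
    c,s=np.cos(p[2]),np.sin(p[2]); X=np.asarray(X,float)
    return np.c_[p[0]+c*X[:,0]-s*X[:,1],p[1]+s*X[:,0]+c*X[:,1],X[:,2]]
def fix(p,X):
    c,s=np.cos(p[2]),np.sin(p[2]); d=np.asarray(X)[:2]-p[:2]; return np.array([c*d[0]+s*d[1],-s*d[0]+c*d[1],X[2]])
T=lambda u,v:(250+(u+.5)/4-.5,110+(v+.5)/4-.5)
S=lambda u,v:(210+(u+.5)/4.5-.5,180+(v+.5)/4.5-.5)
E
cat > fit.py <<'E'
from h import *
tail=[[-.015,-.009,.068],[-.015,-.051,.0762],[-.105,-.051,.0762],[-.105,-.009,.068]]
tp=tail+[[.060,.050,.060],[-.110,.050,.055],[-.110,.008,.050]]
tu=[T(287,340),T(341,315),T(393,433),T(333,458),T(148,271),T(243,510),T(310,478)]
sp=tail; su=[S(140,165),S(76,157),S(87,40),S(154,48)]
res=lambda p:np.r_[(proj("top",world(p,tp))-tu).ravel(),(proj("scene",world(p,sp))-su).ravel()]
r=least_squares(res,[.62,0,.4],loss="soft_l1"); p=r.x
print("pose",p); print(np.round(res(p),1).reshape(-1,2).tolist())
np.save("pose.npy",p)
for q in [(231,429),(284,410)]: print("lip back top",fix(p,unproj("top",T(*q),.076)))
print("bed corners", [np.round(proj("top",world(p,[[x,y,.05]]))[0],1).tolist() for x,y in((-.11,.05),(.06,.05))])
E
python3 fit.py
```

```text
pose [0.60812735 0.02082826 0.37999661]
[[-2.0, -0.8], [-0.8, -1.1], [-0.1, 0.4], [-0.0, 0.5], [1.7, 0.2], [2.5, -1.9], [0.0, 0.2], [1.8, -0.0], [-0.6, -0.5], [-0.3, -0.6], [0.6, -0.1]]
lip back top [-0.06033752  0.04585514  0.076     ]
lip back top [-0.06226815  0.00854418  0.076     ]
bed corners [[312.8, 235.4], [288.4, 178.3]]
```

```bash
cat >> fit.py <<'E'
for a,b in (((270,555),(82,97)),((403,500),(210,45)),):
    A,B=unproj("top",T(*a),.012),unproj("top",T(*b),.012); d=B-A; print("rail yaw",np.arctan2(d[1],d[0]),np.hypot(*d[:2]),fix(p,A),fix(p,B))
A,B=unproj("scene",S(48,563),.012),unproj("scene",S(237,568),.012); print("scene far rail",fix(p,A),fix(p,B))
tp=tail+[[.060,.050,.060],[-.110,.008,.050],[-.110,.050,.05]]; tu=tu[:5]+[tu[6],T(252,500)]
r=least_squares(res,p,loss="soft_l1"); p=r.x; print(p); print(np.round(res(p),1).reshape(-1,2).tolist())
A=unproj("top",T(231,429),.076);B=unproj("top",T(284,410),.076); print("lip",fix(p,A),fix(p,B), "yaw",np.arctan2(*(A-B)[[1,0]])-np.pi/2)
E
python3 fit.py
```

```text
pose [0.60812735 0.02082826 0.37999661]
[[-2.0, -0.8], [-0.8, -1.1], [-0.1, 0.4], [-0.0, 0.5], [1.7, 0.2], [2.5, -1.9], [0.0, 0.2], [1.8, -0.0], [-0.6, -0.5], [-0.3, -0.6], [0.6, -0.1]]
lip back top [-0.06033752  0.04585514  0.076     ]
lip back top [-0.06226815  0.00854418  0.076     ]
bed corners [[312.8, 235.4], [288.4, 178.3]]
rail yaw 0.36556074733175725 0.353988707094179 [-0.14643086  0.05028088  0.012     ] [0.20752097 0.04517092 0.012     ]
rail yaw 0.36611331545144365 0.3541996149549761 [-0.14702965 -0.04990911  0.012     ] [ 0.20713583 -0.05482641  0.012     ]
scene far rail [ 0.20987601 -0.05154475  0.012     ] [0.21148336 0.04806025 0.012     ]
[0.60872755 0.02040992 0.37846859]
[[-1.8, -1.0], [-0.6, -1.3], [0.0, 0.2], [0.1, 0.3], [1.9, -0.1], [0.1, 0.0], [0.2, 0.5], [1.5, 0.1], [-0.8, -0.4], [-0.5, -0.5], [0.5, -0.0]]
lip [-0.06081068  0.04637339  0.076     ] [-0.0626843   0.00905953  0.076     ] yaw 0.3282983437662832
```

```bash
cat >> fit.py <<'E'
print("----")
tp=tp+[[-.15,.05,.012],[.21,.05,.012],[-.15,-.05,.012],[.21,-.05,.012]]; tu=tu+[T(270,555),T(82,97),T(403,500),T(210,45)]
sp=sp+[[.21,-.05,.012],[.21,.05,.012]]; su=su+[S(48,563),S(237,568)]
r=least_squares(res,p,loss="soft_l1"); p=r.x; print(p); print(np.round(res(p),1).reshape(-1,2).tolist())
print("lip",fix(p,A),fix(p,B)); np.save("pose.npy",p)
from scipy.spatial.transform import Rotation as Ro
q=[.153426,.690242,-.15501,.689926]; print(Ro.from_quat(q).as_matrix().round(3).tolist())
# plan: tool x down, y along fixture +-y
def quat(s,yaw,p=p):
    a=p[2]+yaw; y=s*np.array([-np.sin(a),np.cos(a),0]); x=np.array([0,0,-1.]); return Ro.from_matrix(np.c_[x,y,np.cross(x,y)]).as_quat()
for s in(1,-1):
    for X in(-.09,-.06,0,.02):
        w=world(p,[[X,-.004,.2]])[0]; print(s,X,w.round(3),np.hypot(*w[:2]).round(3),arm.ik(w,quat(s,0)))
E
python3 fit.py | sed -n '/----/,$p'
```

```text
----
[0.6089572  0.02002937 0.37250618]
[[-1.7, -1.1], [-0.4, -1.2], [0.0, 0.3], [0.0, 0.4], [2.1, -0.3], [-0.0, 0.0], [0.1, 0.4], [0.5, 0.9], [-1.1, -0.7], [0.4, 0.9], [-1.1, -0.6], [1.4, 0.1], [-1.0, -0.4], [-0.4, -0.5], [0.5, -0.0], [-0.5, 0.1], [-0.3, -0.2]]
lip [-0.06116149  0.04644802  0.076     ] [-0.0628126   0.00912365  0.076     ]
[[-0.001, 0.426, 0.905], [-0.002, 0.905, -0.426], [-1.0, -0.002, 0.0]]
1 -0.09 [ 0.527 -0.016  0.2  ] 0.527 [ 0.08385053  0.56213929 -0.14074801  1.89744763  0.11775313  0.68988686
  1.81684526]
1 -0.06 [ 0.555 -0.006  0.2  ] 0.555 [ 0.06740304  0.59671948 -0.14907122  1.82086463  0.1250461   0.73307802
  1.79396681]
1 0 [0.61  0.016 0.2  ] 0.611 [ 0.03790593  0.66989165 -0.16563059  1.65842594  0.13983854  0.82486248
  1.75567732]
1 0.02 [0.629 0.024 0.2  ] 0.629 [ 0.02826665  0.69557782 -0.17029894  1.60112955  0.14415383  0.85720748
  1.74558302]
-1 -0.09 [ 0.527 -0.016  0.2  ] 0.527 [-0.38284064  0.62203234  0.57834305  1.91200935 -0.48626631  0.749912
 -0.72427964]
-1 -0.06 [ 0.555 -0.006  0.2  ] 0.555 [-0.39755544  0.6599219   0.589188    1.83579889 -0.49639254  0.79705302
 -0.74817806]
-1 0 [0.61  0.016 0.2  ] 0.611 [-0.41310794  0.73685699  0.60312041  1.67396377 -0.51109485  0.89344018
 -0.80174953]
-1 0.02 [0.629 0.024 0.2  ] 0.629 [-0.41403498  0.76267198  0.6046176   1.6167951  -0.51365806  0.92601417
 -0.82212942]
```

```bash
cat >> h.py <<'E'
from scipy.spatial.transform import Rotation as Ro
try: P=np.load("pose.npy")
except Exception: P=None
def quat():
    a=P[2]; y=np.array([-np.sin(a),np.cos(a),0]); x=np.array([0,0,-1.]); return Ro.from_matrix(np.c_[x,y,np.cross(x,y)]).as_quat()
W=lambda x,y,z: world(P,[[x,y,z]])[0]
def crop(n,c,f,name):
    import cv2
    a=snapshot(n)[c[1]:c[3],c[0]:c[2]]; cv2.imwrite("pics/"+name,cv2.resize(a,None,fx=f,fy=f,interpolation=cv2.INTER_CUBIC))
E
python3 - <<'E'
from h import *
import cv2
arm.move_gripper(0.56)
arm.movep(W(-.09,-.004,.28),quat())
arm.line_to(W(-.09,-.004,.175),.15)
print(arm.read_time(),arm.read_tool_pos(),fix(P,arm.read_tool_pos()),arm.read_opening(),arm.read_ft_force())
s=snapshot("scene")[130:290,180:330];t=snapshot("top")[120:280,230:380]
cv2.imwrite("pics/hov.png",cv2.resize(np.hstack([s,t]),None,fx=2.6,fy=2.6,interpolation=cv2.INTER_CUBIC))
E
```

```text
3.7417 [ 0.52719922 -0.01626933  0.17562152] [-0.08936182 -0.00405338  0.17562152] 0.5609881874362174 [-0.04122714  0.11764751  0.24386662]
```

View pics/hov.png

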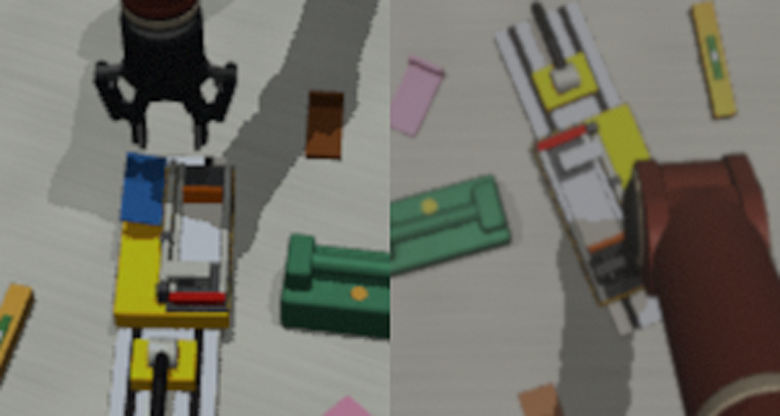

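The scene half shows the gripper above the fixture's near end, with its fingertips at about (141,145) and (201,147) in the crop. I'll check their spacing against the calibration.

```bash
python3 - <<'E'
from h import *
for z in (.1,.108):
    for q in((141,145),(201,147)): print(z,fix(P,unproj("scene",(180+q[0]/2.6,130+q[1]/2.6),z)).round(4))
E
```

```text
0.1 [-0.0916 -0.033   0.1   ]
0.1 [-0.0901  0.0275  0.1   ]
0.108 [-0.0843 -0.0319  0.108 ]
0.108 [-0.0828  0.0281  0.108 ]
```

```bash
python3 - <<'E'
from h import *
arm.line_to(W(-.09,-.004,.157),.1)
z=.157
f0=arm.read_ft_force(); print(f0)
while z>.128:
    z-=.0015; arm.line_to(W(-.09,-.004,z),.03); f=arm.read_ft_force()-f0
    print(round(z,4),arm.read_tool_pos()[2].round(4),f.round(2))
    if f[2]>9: break
print(arm.read_time())
crop("scene",(200,160,280,260),5,"press.png")
E
```

```text
[ 0.00572512 -0.42961439  0.38224513]
0.1555 0.1559 [-0.28  0.28 -0.55]
0.154 0.154 [-0.6   0.62  0.13]
0.1525 0.1524 [-0.85  0.34  0.72]
0.151 0.1509 [0.37 0.12 0.08]
0.1495 0.1494 [-0.31  0.85  0.53]
0.148 0.1479 [-0.28  0.74  0.01]
0.1465 0.1464 [ 0.2   0.33 -0.57]
0.145 0.1449 [-0.43  1.17 -0.46]
0.1435 0.1434 [-0.4   0.78  1.04]
0.142 0.1423 [-0.12 -0.1   2.14]
0.1405 0.1408 [-0.82 -0.13  4.29]
0.139 0.1393 [ 0.09 -0.92  5.4 ]
0.1375 0.1378 [-0.65 -1.21  5.84]
0.136 0.1365 [-0.56 -2.37  5.95]
0.1345 0.1351 [-0.61 -0.95  6.63]
0.133 0.1337 [-0.19 -2.24  7.17]
0.1315 0.1323 [-1.44 -1.78  7.74]
0.13 0.1308 [-0.49 -1.02  9.27]
8.675
```

View pics/press.png

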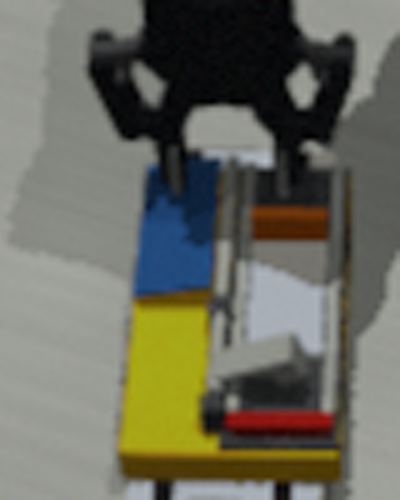

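The tail is pressed nearly to its stop. The jaw is visibly tilted up, and the second finger stands behind the orange lip. Next I push with the tail held.

```bash
python3 - <<'E'
from h import *
d=np.array([np.cos(P[2]),np.sin(P[2])]); z=.1293
def st(x):
    f=np.mean([arm.read_ft_force() for _ in range(5)],0); fx=f[:2]@d
    print(round(x,4),fix(P,arm.read_tool_pos()).round(4),"fx",fx.round(2),"fz",f[2].round(2)); return fx
st(-.09)
for x in np.arange(-.086,-.046,.004): arm.line_to(W(x,-.004,z),.03); b=st(x)
x=-.046
while x<-.021:
    x+=.001; arm.line_to(W(x,-.004,z),.02); f=st(x)
    if f<-8: break
print(arm.read_time())
crop("scene",(200,160,280,260),5,"push.png")
E
```

```text
-0.09 [-0.0898 -0.0049  0.1309] fx -1.37 fz 9.74
-0.086 [-0.089  -0.005   0.1303] fx -7.21 fz 15.43
-0.082 [-0.0882 -0.0051  0.1301] fx -12.54 fz 20.92
-0.078 [-0.083  -0.0059  0.1301] fx -9.53 fz 17.18
-0.074 [-0.0789 -0.0063  0.13  ] fx -9.17 fz 17.5
-0.07 [-0.0748 -0.0065  0.13  ] fx -9.19 fz 16.55
-0.066 [-0.0706 -0.0067  0.13  ] fx -9.91 fz 15.45
-0.062 [-0.0667 -0.0069  0.13  ] fx -9.52 fz 16.33
-0.058 [-0.0628 -0.007   0.1299] fx -8.78 fz 15.85
-0.054 [-0.0587 -0.0071  0.1299] fx -9.1 fz 14.14
-0.05 [-0.0546 -0.0071  0.13  ] fx -8.58 fz 15.27
-0.045 [-0.05   -0.0072  0.1299] fx -10.39 fz 13.86
11.9583
```

View pics/push.png

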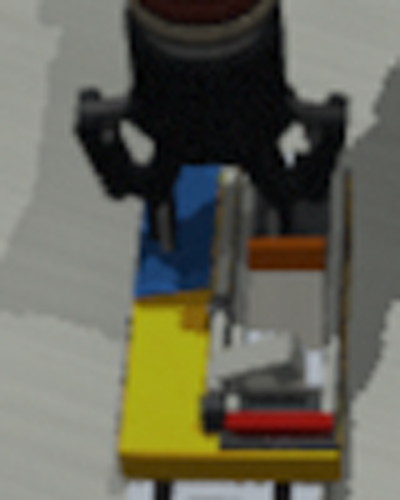

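The plate is now partly under the raised jaw. The stop was triggered by friction on the tail, not the end stop. I'll ease the press slightly and continue, with a threshold relative to the baseline.

```bash
python3 - <<'E'
from h import *
d=np.array([np.cos(P[2]),np.sin(P[2])]); z=.1300
def st(x):
    f=np.mean([arm.read_ft_force() for _ in range(6)],0); fx=f[:2]@d
    print(round(x,4),fix(P,arm.read_tool_pos()).round(4),"fx",fx.round(2),"fz",f[2].round(2)); return fx
x=-.045; F=[]
while x<-.018:
    x+=.001; arm.line_to(W(x,-.004,z),.02); F.append(st(x))
    if len(F)>5 and F[-1]<np.median(F[2:])-6: break
print(arm.read_time())
crop("scene",(200,160,280,260),5,"push2.png")
E
```

```text
-0.044 [-0.0473 -0.0067  0.1303] fx -5.92 fz 10.07
-0.043 [-0.0471 -0.0067  0.1302] fx -6.94 fz 10.87
-0.042 [-0.0469 -0.0067  0.1302] fx -8.23 fz 12.08
-0.041 [-0.0452 -0.0067  0.1302] fx -7.23 fz 11.21
-0.04 [-0.045  -0.0067  0.1302] fx -9.8 fz 11.91
-0.039 [-0.0433 -0.0066  0.1302] fx -8.15 fz 10.92
-0.038 [-0.043  -0.0067  0.1302] fx -9.26 fz 12.34
-0.037 [-0.0411 -0.0066  0.1303] fx -7.44 fz 11.47
-0.036 [-0.041  -0.0066  0.1302] fx -9.32 fz 12.75
-0.035 [-0.0392 -0.0066  0.1303] fx -7.49 fz 12.06
-0.034 [-0.0391 -0.0066  0.1302] fx -9.65 fz 11.64
-0.033 [-0.0371 -0.0066  0.1303] fx -8.03 fz 11.79
-0.032 [-0.0369 -0.0066  0.1302] fx -8.91 fz 12.86
-0.031 [-0.0352 -0.0066  0.1303] fx -8.51 fz 10.28
-0.03 [-0.035  -0.0066  0.1302] fx -8.91 fz 13.84
-0.029 [-0.0331 -0.0066  0.1303] fx -6.86 fz 10.85
-0.028 [-0.0329 -0.0066  0.1303] fx -8.58 fz 12.63
-0.027 [-0.0316 -0.0066  0.1303] fx -8.62 fz 13.23
-0.026 [-0.0315 -0.0066  0.1302] fx -10.85 fz 12.71
-0.025 [-0.0313 -0.0066  0.1302] fx -11.53 fz 14.94
-0.024 [-0.0311 -0.0066  0.1302] fx -13.34 fz 16.23
-0.023 [-0.031  -0.0067  0.1302] fx -14.03 fz 18.79
-0.022 [-0.0308 -0.0067  0.1302] fx -15.95 fz 19.77
17.7583
```

View pics/push2.png

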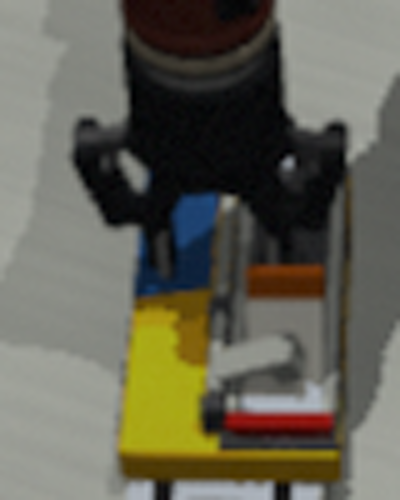

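The fingers stopped at x = -31 mm, the nominal home position, with the force rising steadily and the nose at the red stop. I'll back off the lip with the clip still held, then lift.

```bash
python3 - <<'E'
from h import *
arm.pause(.2)
arm.line_to(W(-.043,-.0055,.1300),.03)
p=fix(P,arm.read_tool_pos()); print(p.round(4),arm.read_ft_force().round(2))
arm.line_to(W(p[0],p[1],.150),.03)
arm.line_to(W(p[0],p[1],.25),.12)
arm.line_to(W(-.2,.0,.30),.15)
print(arm.read_time(),arm.read_ft_force().round(2))
import cv2
s=snapshot("scene")[180:280,200:280];t=snapshot("top")[140:240,260:360]
cv2.imwrite("pics/end.png",cv2.resize(np.hstack([s,t]),None,fx=4.4,fy=4.4,interpolation=cv2.INTER_CUBIC))
E
```

```text
[-0.0383 -0.0066  0.1324] [ 5.04 -0.11  8.1 ]
21.9583 [ 0.41 -0.57 -0.06]
```

View pics/end.png

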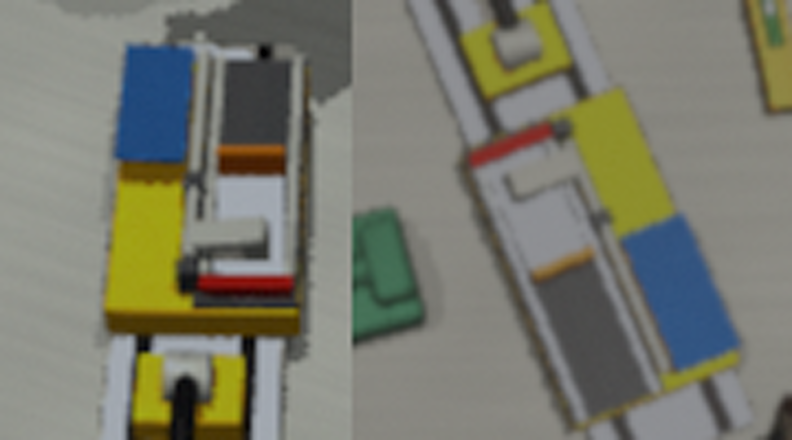

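The plate fills the bed right up to the red stop, with no dark gap, and the jaw is down on it. I'll check the lip position numerically, then hand in.

```bash
python3 - <<'E'
from h import *
L=[fix(P,unproj("top",(260+(u-352)/4.4,140+v/4.4),.076)) for u,v in((536,280),(592,258))]
print(L, "plate x", np.mean(L,0)[0]+.04)
if np.mean(L,0)[0]+.04>.012: ticket.finish_job(); print("handed in",arm.read_time())
E
```

```text
[array([-0.02289042,  0.0464494 ,  0.076     ]), array([-0.02337095,  0.00998076,  0.076     ])] plate x 0.016869316678378824
the job is handed in; nothing more can be done
the job is handed in; nothing more can be done
```

The plate is loaded and the job is handed in, at about 22 s of the 43 s allowed. One finger held the blue tail down near its hard stop. The other pushed the plate by its orange lip under the raised jaw. I then backed off the lip with the tail still held, released the clip and moved clear.

**Checks that agreed:**
- **Push:** the fingers stopped at fixture x = -31 mm, the nominal home position. The force along the push direction rose steadily from about 8 N to 16 N with almost no further movement.
- **Final picture:** there is no gap between the plate's nose and the red stop, and the jaw is down on the plate.
- **Clear of contact:** after moving clear, the wrist force was within noise (about 0.6 N).

**Weaker or not checked:**
- **Plate position:** the lip measured in the top image puts the plate at x = 16.9 mm, against 20 mm at home and the 16 mm limit. That is about 3 mm short, about what the 2 mm calibration error and my 1–2 pixel fit error allow. I trust the contact evidence more.
- **Clip angle:** I had no direct reading of it. I judged it from finger travel (about 0.38 rad when pressed) and the pictures.
- **Push threshold:** the first push stopped early because friction on the tail was higher than expected. I eased the press slightly and continued.
- **Bystanders:** the arm stayed clear of them, but I did not measure their positions afterwards.

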